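# Weigh-out of pretzel lye: ready the scale and open the safety cap

## Task

Get things ready for weighing out lye for the pretzel dip: on the bench scale press the green power key, then the blue unit key, then the yellow tare key, one at a time, and do not press the red one. Then open the lye jar: press its red safety cap down, twist it counter-clockwise until it comes free and lift it off. Finish still holding the cap in the gripper, level and about a hand's breadth straight above the open jar so that any clinging pearls fall back in, and leave everything else on the bench as it stands.

Things in the scene. Friction and masses are not known exactly. Their poses are not given: they have to be found in the camera images.
- scale: white bench scale, fixed, 220 mm wide, 275 mm deep; origin under its middle, x towards its back. At its front (-x, towards the robot) a console slopes up from 30 to 62 mm high with four keys in a row 42 mm apart, from its left (+y): yellow, green, red, blue, 0.12 m in front of the origin; behind them a display, then a steel pan, top 76 mm high
- key_power (a joint): key travel in m: 0 up, 0.004 fully down, along the key's own axis (which leans back towards the robot by about 0.36 rad from vertical). Spring: starts to move at about 1.2 N, fully down at 4 N; counts as pressed beyond 0.0025. Green key, switches the scale on; springs back up when released
- key_power_top (a point): centre of the green key's top face (key 18 mm deep, 24 mm wide, standing 8 mm proud of the sloping console). x and z axes as the key: z along the press axis, outwards
- key_unit (a joint): key travel in m: 0 up, 0.004 fully down, along the key's own axis (which leans back towards the robot by about 0.36 rad from vertical). Spring: starts to move at about 1.2 N, fully down at 4 N; counts as pressed beyond 0.0025. Blue key, sets it to grams; springs back up when released
- key_unit_top (a point): centre of the blue key's top face (key 18 mm deep, 24 mm wide, standing 8 mm proud of the sloping console). x and z axes as the key: z along the press axis, outwards
- key_tare (a joint): key travel in m: 0 up, 0.004 fully down, along the key's own axis (which leans back towards the robot by about 0.36 rad from vertical). Spring: starts to move at about 1.2 N, fully down at 4 N; counts as pressed beyond 0.0025. Yellow key, zeroes off the bowl; springs back up when released
- key_tare_top (a point): centre of the yellow key's top face (key 18 mm deep, 24 mm wide, standing 8 mm proud of the sloping console). x and z axes as the key: z along the press axis, outwards
- key_clear (a joint): key travel in m: 0 up, 0.004 fully down, along the key's own axis (which leans back towards the robot by about 0.36 rad from vertical). Spring: starts to move at about 1.2 N, fully down at 4 N; counts as pressed beyond 0.0025. Red key, clears the scale; not to be pressed; springs back up when released
- key_clear_top (a point): centre of the red key's top face (key 18 mm deep, 24 mm wide, standing 8 mm proud of the sloping console). x and z axes as the key: z along the press axis, outwards
- jar: white round lye jar, 84 mm across, clamped in a steel bracket screwed to the bench (base 120 x 140 mm): it cannot move or turn. Origin under the bracket on the jar's axis, z up. Shoulder 98 to 118 mm above the origin, then a neck 44 mm across; with the cap locked on, the cap's lower rim is 126 mm and its top 156 mm above the origin
- jar_mouth (a point): centre of the jar's open mouth, 142.5 mm above the jar's origin
- cap: red ribbed safety cap, 58 mm across, 30 mm tall, about 45 g, hollow below; origin at the centre of its lower rim, z up. Locked at the start with its x axis along the jar's: it can neither lift nor turn (over 3 degrees). Pressed down and held down, it turns counter-clockwise from above; past the catch at 37 degrees it lifts freely up to 85 (aim for 60), where it stops. It never turns clockwise
- cap_top (a point): centre of the cap's flat top, with two white arrows, 30 mm above the cap's origin. Grip the cap round its side; fingertips may reach its lower rim, the jar's shoulder is 8 mm lower
- cap_spring (a joint): how far the spring disc in the cap is pressed in, in m: 0 when not pressed, 0.0075 at the firm stop; equals the cap's downward travel while it sits on the jar. The catch lets go from 0.0042 (aim for 0.005 to 0.007). Takes about 4 N to start, 10 N at 4 mm, 14 N at 6 mm, less the weight
- bowl: steel weighing bowl, 130 mm across, 45 mm tall, standing on the scale pan; origin at its underside; leave it
- price_card: blank white price card (74 x 52 mm) in a small wooden foot, 70 mm tall, in front of the jar; origin at its underside; leave it
- tart_tins: nested stack of foil tart tins, 77 mm across, 43 mm high, behind the jar; origin at its underside; leave it
- scoop: spoon with a white handle lying flat, 190 mm long; leave it
- pastry_brush: pastry brush lying flat, 210 mm long; leave it
- syrup: amber glass syrup jar with a brass lid, 68 mm across, 140 mm tall; origin at its underside; leave it
- rinse: clear rinse bottle with a blue cap, 64 mm across, 190 mm tall; origin at its underside; leave it
Mind the look-alikes: they are no part of the job. What is shaped like the jar but pink is not meant. Of the things that look like the cap, the larger one is meant.

How it is judged (in metres and radians):
On the way, in this order (a step that is already met when the one before it is completed fails the run):
1. the green power key is pressed, alone (value of joint key_power above 0.0025 m and value of joint each of key_unit, key_tare, key_clear below 0.0015 m), for 0.05 s.
2. then the blue unit key is pressed, alone (value of joint key_unit above 0.0025 m and value of joint each of key_power, key_tare, key_clear below 0.0015 m), for 0.05 s.
3. then the yellow tare key is pressed, alone (value of joint key_tare above 0.0025 m and value of joint each of key_power, key_unit, key_clear below 0.0015 m), for 0.05 s.
4. the cap, gripped and still locked, is pressed down by 4 mm (value of joint cap_spring above 0.004 m and angle between the x axis of cap and the x axis of jar, either way round below 0.25 rad and z of cap in the frame of jar_mouth below -0.0195 m and contact force between the fingers and cap above 1 N), for 0.05 s.
5. the cap, gripped and still on the neck, is twisted past its catch (angle between the x axis of cap and the x axis of jar, either way round above 0.6 rad and z of cap in the frame of jar_mouth below -0.01 m and contact force between the fingers and cap above 1 N), for 0.05 s.
At the end, for the whole second after the job is handed in: The fingers hold the cap (contact over 1 N) nearly still (under 30 mm/s), level within 20 degrees, its lower rim 40 to 160 mm above the jar's mouth and its axis within 50 mm of the jar's, touching nothing of the jar; all four scale keys are up again (z of cap in the frame of jar_mouth between 0.04 and 0.16 m and horizontal distance between cap and jar_mouth below 0.05 m and angle between cap's own z axis and vertical below 0.35 rad and contact force between the fingers and cap above 1 N and contact force between cap and jar below 0.05 N and linear speed of cap below 0.03 m/s and value of joint each of key_power, key_unit, key_tare, key_clear below 0.001 m); the arm keeps its last pose, push and grip.
It fails at once if the red key is pressed (value of joint key_clear above 0.002 m).
It fails at once if two keys are pressed at once (value of joint each of key_power, key_unit above 0.002 m or value of joint each of key_power, key_tare above 0.002 m or value of joint each of key_power, key_clear above 0.002 m or value of joint each of key_unit, key_tare above 0.002 m or value of joint each of key_unit, key_clear above 0.002 m or value of joint each of key_tare, key_clear above 0.002 m).
It fails at once if another thing on the bench is shifted by more than 30 mm or tipped over (distance of any of bowl, price_card, tart_tins, scoop, pastry_brush, syrup, rinse from where it was at the start of the episode above 0.03 m or angle between any of bowl, price_card, tart_tins, syrup, rinse's own z axis and vertical above 0.5 rad).
It also fails if it takes over 61 s, if anything falls off the work surface, if the arm or the gripper's body presses on something with over 40 N, if the wrist force passes 120 N, or if a joint passes its speed limit or range.

## Robot

A 6-joint arm with a two-finger parallel gripper is mounted at the origin on the work surface. World frame = base frame: x ahead of the robot, y to its left, z up, the work surface at z = 0. Lengths are in mm, angles in rad, forces in N, time in s.
With the tool pointing down it reaches from about 425 to 950 mm from the base axis. Payload 14.7 kg.
Tool frame: the origin (TCP) lies midway between the tips of the shut fingers; the grasp point (between the pads) lies 19 mm behind it (manip.grip_point_offset is the distance from the TCP to the grasp point, in mm); z points along the fingers, y is the line along which they close (so a half turn about z gives the same grasp; the last joint's range is limited). The gripper opens to 85 mm and grips with 20 to 120 N. Pads are 22 mm wide; open, the fingers measure 114 mm over their backs; the gripper's body (76 mm by 85 mm) begins 54 mm behind the grasp point. The pads swing forward as they close: fully open they stand 13 mm farther back than shut.
Start: joints at [1.161, 0.48, 1.596, -0, 1.065, -0.047], TCP at [230.656, 607.692, 231.297] pointing down, gripper open.
Joint ranges: [-2.75, 2.75], [-0.82, 2.05], [0.23, 2.67], [-1.56, 4.7], [0.09, 2.69], [-2.92, 2.92]. Speed limits (rad/s): [1.89, 1.89, 2.39, 3.01, 3.01, 3.01].

## Interface

Orientations are given as [roll, pitch, yaw] about the fixed x, y, z axes, in that order (R = Rz(yaw) Ry(pitch) Rx(roll)).
In Python, from plant import readout, eyes, order, manip gives the robot as it stands.
- The arm moves only by the tool carry_out, never from a script. Its argument "commands" is a list of rows, each a list of 3 entries, a list of its own where there are three numbers: the shift along the tool's x, y, z in m, then the turn, a rotation vector about the tool's x, y, z in degrees, then the opening, from 0 (shut) to 1 (fully open). In form: [[[tx, ty, tz], [wx, wy, wz], hand], ...]. A call has 1 to 20 rows; each row shifts and turns the commanded pose from where the row before left it, along the tool's axes as they then stand; what a row does not reach is not made up. A row lasts 1/12 s, in which the tool goes at most 41.7 mm and 7.16 degrees, less where a joint would pass 70% of its speed; a pose out of reach is approached as far as the arm can. A call with a gripper value outside its range is refused whole. The fingers move at their own pace and stop on an object; the grip force is fixed at half the most. Time passes only in rows, so rows that do not move let the fingers close. It gives the time, the measured TCP pose, the force, the opening and the grip force at its end, in the units of the state.
- readout.observe(): the state, without advancing time (a new reading comes with each control period).
- eyes.grab_frame(name): name is "scene" or "top"; returns a dict with "color" (400x640x3 uint8, blue, green, red), "depth" (400x640 float32, mm along the optical axis (not along the pixel's ray), 0 where there is no reading), "K" (3x3 intrinsics, pixels), "eye" and "orientation" of the camera in the world. Camera axes: x right, y up, looking along -z (the intrinsics and any distortion apply to the point x, -y, -z); pixel columns grow to the right and rows downward; lengths in mm; the calibration is good to about 2 mm. A picture is of the moment at which its call begins.
- order.sign_off(): hands the job in; it is judged then, once.
Trained networks look in the newest picture that a camera, given by its name, has taken for a name from the list of things; names that differ only in an ending like _2 or _b are one class to them, and where a whole thing is asked for, a point or a joint stands for the part that bears it (a point fixed in the world has none). Each returns a list of dicts, best first, with "confidence" (0 to 1); they miss things now and then, are a little off and sometimes report something else, mostly with a low value. They report only what shows in the picture. A call takes as long as a camera call. They do not tell look-alikes from the thing itself.
- eyes.regions_of(camera, query): "region" (400x640 bool, what is visible of it) and "point" ([row, column] in pixels, amid what is visible of it).
The state is a dict: "time_s": time; "joints": joint angles; "joint_velocities": joint speeds; "tau": joint torques, N m; "tool_pos": TCP position; "tool_rot": TCP orientation; "ft_force": force on the tool from outside, world axes, zero at the start; "moment": the same for the moment, N m; "gripper_width": finger opening in mm; "gripper_force": force on a finger pad.
Only numpy, scipy, OpenCV 4.12 (cv2) and the standard library are available. Lean on these libraries where they do the work, as an engineer would, in place of code of your own. Each camera call takes 0.05 s, during which the arm holds its last target. There are 200 camera calls.

## Working session

There is one attempt and no reset: what is moved stays moved. The work goes in short steps, Python scripts to look and compute and a tool call to move; the robot and the scene stay as the last step left them, time stands still between calls to the robot, and variables do not carry over. Pictures are saved under pics/ and viewed, at most 10 in all, crops included, and the job is handed in when it is done.

Besides the shell and the picture viewer there is one more tool, called after ">>>" in YAML: its name, and indented under it one key for each argument. carry_out: Moves the arm, as the interface text tells. Its arguments: {"type":"object","properties":{"commands":{"type":"array"}},"required":["commands"]}

```bash
mkdir -p pics; cat > h.py <<'E'
import numpy as np, cv2
from scipy.spatial.transform import Rotation as Ro
from plant import readout, eyes, order, manip
def world(f,r,c):
    r=np.atleast_1d(r);c=np.atleast_1d(c);d=f["depth"][r,c].astype(float)
    K=np.array(f["K"]);p=np.stack([(c-K[0,2])/K[0,0]*d,-(r-K[1,2])/K[1,1]*d,-d],1)
    o=np.array(f["orientation"]);R=o if o.shape==(3,3) else Ro.from_euler('xyz',o).as_matrix()
    w=p@R.T+np.array(f["eye"]);return w[d>0]
E
python3 - <<'E'
from h import *
s=readout.observe();print(s)
for n in("scene","top"):
    f=eyes.grab_frame(n);cv2.imwrite(f"pics/{n}1.png",f["color"]);print(n,f["eye"],f["orientation"],f["K"],[k for k in f])
    for q in("cap","jar","key_power_top","key_unit_top","key_tare_top","key_clear_top","scale","price_card","syrup","rinse","tart_tins"):
        for x in eyes.regions_of(n,q)[:3]:
            w=world(f,*np.nonzero(x["region"]))
            print(n,q,round(x["confidence"],2),np.round(x["point"]),x["region"].sum(),np.round(np.median(w,0)) if len(w) else None, np.round(np.percentile(w,[3,97],axis=0)).tolist() if len(w) else '')
E
```

```text
{'time_s': 0.0, 'joints': array([ 1.16141469e+00,  4.80845400e-01,  1.59688090e+00,  1.95553255e-06,
        1.06509713e+00, -4.65761468e-02]), 'joint_velocities': array([ 0.00062659,  0.00078325, -0.00127386, -0.0003582 , -0.00058356,
        0.00157157]), 'tau': array([ 2.42444781e-03, -9.50646544e+01, -4.30184627e+01,  3.62360970e-04,
        1.20760209e-02, -1.32148236e-05]), 'tool_pos': array([230.48262948, 607.31717503, 230.66097016]), 'tool_rot': array([-3.14036329e+00, -5.90120448e-05,  2.77878618e+00]), 'ft_force': array([-0.50902243, -0.25530783, -0.30677298]), 'moment': array([-0.04433177, -0.01613763,  0.00914012]), 'gripper_force': 0.0, 'gripper_width': 85.45517884652146}
scene [1006.71722096 -560.77428611 1085.96607888] [0.64073412 0.00688628 0.6088125 ] [[424.9910328    0.         321.35152787]
 [  0.         424.9910328  206.20380073]
 [  0.           0.           1.        ]] ['color', 'depth', 'K', 'eye', 'orientation']
scene cap 0.7 [175. 356.] 365 [629. 163. 155.] [[600.0, 144.0, 120.0], [652.0, 196.0, 159.0]]
scene cap 0.65 [238. 350.] 216 [676.  36.  22.] [[655.
[... 1941 characters left out ...]
3.0], [677.0, 241.0, 114.0]]
top jar 0.61 [262. 243.] 1230 [357. 287.   9.] [[301.0, 232.0, -3.0], [423.0, 371.0, 139.0]]
top scale 0.77 [210. 373.] 3405 [ 559. -185.   70.] [[461.0, -312.0, 6.0], [727.0, -94.0, 81.0]]
top scale 0.68 [190. 271.] 207 [621. 170. 155.] [[598.0, 146.0, 147.0], [648.0, 195.0, 162.0]]
top price_card 0.58 [228. 280.] 171 [503. 154.  19.] [[484.0, 124.0, -3.0], [523.0, 187.0, 71.0]]
top syrup 0.73 [207. 203.] 424 [580. 430. 132.] [[555.0, 409.0, 24.0], [612.0, 464.0, 145.0]]
top rinse 0.71 [195. 441.] 422 [ 602. -443.  121.] [[580.0, -474.0, 9.0], [633.0, -424.0, 192.0]]
top tart_tins 0.52 [163. 270.] 324 [757. 190.  43.] [[723.0, 155.0, 21.0], [793.0, 222.0, 49.0]]
```

```bash
python3 - <<'E'
import cv2
a=cv2.imread("pics/scene1.png");cv2.imwrite("pics/crop1.png",cv2.resize(a[110:310,200:440],None,fx=3,fy=3,interpolation=cv2.INTER_CUBIC)[:600,:800])
E
python3 - <<'E'
from h import *
for n in("scene","top"):
    f=eyes.grab_frame(n);hsv=cv2.cvtColor(f["color"],cv2.COLOR_BGR2HSV)
    h,s,v=[hsv[...,i].astype(int) for i in range(3)]
    W=np.full((400,640,3),np.nan);rr,cc=np.nonzero(f["depth"]>0);W[rr,cc]=world(f,rr,cc)
    for k,ok in dict(yellow=(h>18)&(h<36),green=(h>40)&(h<85),red=(h<10)|(h>170),blue=(h>95)&(h<130)).items():
        m=ok&(s>90)&(v>50)&(W[...,0]>440)&(W[...,0]<520)&(W[...,1]<-80)&(W[...,1]>-300)&(W[...,2]>38)
        if m.any(): w=W[m];print(n,k,m.sum(),np.round(w.mean(0),1),np.round((w.min(0)+w.max(0))/2,1))
    # cap top: circle centre
    m=((h<10)|(h>170))&(s>80)&(np.hypot(W[...,0]-625,W[...,1]-169)<45)
    w=W[m&(W[...,2]>150)];(c,r)=cv2.minEnclosingCircle(w[:,:2].astype(np.float32));print(n,"cap",c,r,np.median(w,0))
    m=(np.hypot(W[...,0]-600,W[...,1]+190)<400)&(abs(W[...,2]-76)<3)&(W[...,1]<-60)&(W[...,1]>-340)
    print("pan rect",cv2.minAreaRect(W[m][:,:2].astype(np.float32)))
    m=(np.hypot(W[...,0]-625,W[...,1]-169)<75)&(W[...,2]>3)&(W[...,2]<20)
    if m.any():print("bracket",np.round(np.median(W[m],0)),cv2.minAreaRect(W[m][:,:2].astype(np.float32)))
E
```

```text
scene yellow 76 [ 499.4 -155.3   48.7] [ 499.4 -176.9   49.8]
scene green 44 [ 484.9 -165.6   46.4] [ 493.1 -159.5   46.1]
scene red 48 [ 478.3 -207.7   46. ] [ 476.2 -207.1   46.6]
scene blue 47 [ 471.7 -249.    46.5] [ 472.  -247.8   45.5]
scene cap (625.771240234375, 172.4536895751953) 30.394941329956055 [625.60143678 171.13396673 156.05299428]
pan rect ((635.7386474609375, -209.9083251953125), (213.909423828125, 185.79794311523438), 81.19940948486328)
bracket [647. 135.   6.] ((634.9669189453125, 155.2766571044922), (148.38316345214844, 113.96099853515625), 38.032188415527344)
top yellow 31 [ 489.8 -128.8   45.7] [ 493.  -171.4   47.4]
top green 26 [ 483.5 -166.5   47.1] [ 484.1 -166.9   46.2]
top red 35 [ 477.1 -207.2   44.8] [ 478.1 -206.8   47.8]
top blue 24 [ 471.3 -249.4   47.1] [ 470.9 -249.1   46.4]
top cap (623.9801635742188, 170.1847381591797) 28.9223690032959 [624.21810499 170.0029431  156.05025292]
pan rect ((636.8919067382812, -211.16720581054688), (213.7480010986328, 185.2270050048828), 81.078857421875)
bracket [606. 147.   6.] ((624.0791625976562, 168.47299194335938), (144.8438720703125, 145.76577758789062), 0.5931282043457031)
```

View pics/scene1.png

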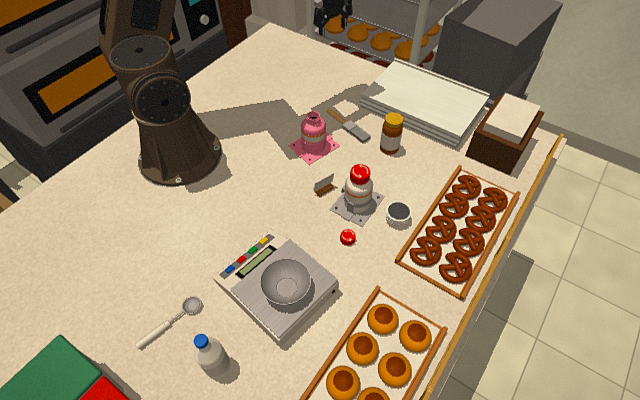

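View pics/crop1.png

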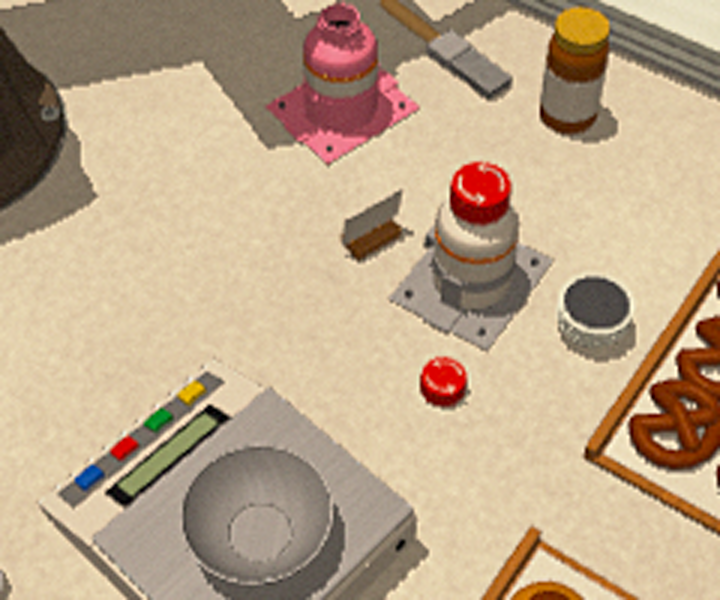

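The scene shows the white jar with the red cap at pixel (row 175, col 356), which is the larger cap. The look-alikes are the loose small cap at (238,350) and the pink jar at (142,312). The choice is the cap on the white jar. The keys run blue (268,230), red (262,242), green (254,254), yellow (240,267), and the crop agrees.

```bash
cat >> h.py <<'E'
YAW=-0.156; XS=np.array([np.cos(YAW),np.sin(YAW),0]); N=np.cos(.36)*np.array([0,0,1])-np.sin(.36)*XS
R0=Ro.from_euler('xyz',[np.pi,0,np.pi+YAW]); RT=R0*Ro.from_rotvec([0,-.36,0])
KEY=dict(g=np.array([484.3,-166.2,45]),r=np.array([477.8,-207.5,45]),b=np.array([471.5,-249.2,45]),y=np.array([490.8,-125,45]))
def legs(p,R,*wps):
    "wps: (pos,Rot): prints turn (deg, old tool axes) then shift (mm, new tool axes)"
    for q,S in wps:
        print('turn',np.round(np.degrees((R.inv()*S).as_rotvec()),1),'shift mm',np.round(S.inv().apply(np.array(q)-p),1));p,R=np.array(q),S
def here():
    s=readout.observe();return s["tool_pos"],Ro.from_euler('xyz',s["tool_rot"])
E
python3 - <<'E'
from h import *
legs(*here(),((490,250,215),R0),(KEY['g']+25*N,RT),(KEY['g']+4*N,RT))
print(N,RT.as_matrix())
E
```

```text
turn [  0.   -0.  -11.8] shift mm [-311.8 -313.1   16.3]
turn [  0.  -20.6   0. ] shift mm [   4.6 -412.   154.9]
turn [0. 0. 0.] shift mm [ 0. -0. 21.]
[-0.34799645  0.05473215  0.93589682] [[-9.24531907e-01  1.55368033e-01  3.47996446e-01]
 [ 1.45408449e-01  9.87856657e-01 -5.47321549e-02]
 [-3.52274233e-01  1.28369537e-16 -9.35896824e-01]]
```

>>> carry_out:
  commands:
    - [[0,0,0],[0,0,-5.9],0]
    - [[0,0,0],[0,0,-5.9],0]
    - [[-0.0223,-0.0224,0.0012],[0,0,0],0]
    - [[-0.0223,-0.0224,0.0012],[0,0,0],0]
    - [[-0.0223,-0.0224,0.0012],[0,0,0],0]
    - [[-0.0223,-0.0224,0.0012],[0,0,0],0]
    - [[-0.0223,-0.0224,0.0012],[0,0,0],0]
    - [[-0.0223,-0.0224,0.0012],[0,0,0],0]
    - [[-0.0223,-0.0224,0.0012],[0,0,0],0]
    - [[-0.0223,-0.0224,0.0012],[0,0,0],0]
    - [[-0.0223,-0.0224,0.0012],[0,0,0],0]
    - [[-0.0223,-0.0224,0.0012],[0,0,0],0]
    - [[-0.0223,-0.0224,0.0012],[0,0,0],0]
    - [[-0.0223,-0.0224,0.0012],[0,0,0],0]
    - [[-0.0223,-0.0224,0.0012],[0,0,0],0]
    - [[-0.0223,-0.0224,0.0012],[0,0,0],0]
    - [[0,0,0],[0,-6.9,0],0]
    - [[0,0,0],[0,-6.9,0],0]
    - [[0,0,0],[0,-6.8,0],0]

```text
time_s: 2.88
tool_pos: [490.8, 247.2, 214.7]
tool_rot: [-3.141, 0.336, 2.981]
ft_force: [1.2, -1.9, 0.5]
gripper_width: -0.3
gripper_force: 0.0
```

```bash
python3 -c "
from h import *
print(readout.observe()['joints'],readout.observe()['gripper_width']);legs(*here(),(KEY['g']+40*N,RT),(KEY['g']+4*N,RT))"
```

```text
[ 0.55916137  0.26068305  2.06591813 -0.39933819  0.59598815 -0.54317686] -0.34120436664897613
turn [-0.1 -1.4 -0.3] shift mm [   5.7 -409.4  139.2]
turn [0. 0. 0.] shift mm [-0.  0. 36.]
```

>>> carry_out:
  commands:
    - [[0.0004,-0.0315,0.0107],[0,0,0],0]
    - [[0.0004,-0.0315,0.0107],[0,0,0],0]
    - [[0.0004,-0.0315,0.0107],[0,0,0],0]
    - [[0.0004,-0.0315,0.0107],[0,0,0],0]
    - [[0.0004,-0.0315,0.0107],[0,0,0],0]
    - [[0.0004,-0.0315,0.0107],[0,0,0],0]
    - [[0.0004,-0.0315,0.0107],[0,0,0],0]
    - [[0.0004,-0.0315,0.0107],[0,0,0],0]
    - [[0.0004,-0.0315,0.0107],[0,0,0],0]
    - [[0.0004,-0.0315,0.0107],[0,0,0],0]
    - [[0.0004,-0.0315,0.0107],[0,0,0],0]
    - [[0.0004,-0.0315,0.0107],[0,0,0],0]
    - [[0.0004,-0.0315,0.0107],[0,0,0],0]
    - [[0,0,0],[0,0,0],0]
    - [[0,0,0],[0,0,0],0]
    - [[0,0,0],[0,0,0],0]

```text
time_s: 4.22
tool_pos: [470.2, -86.2, 105.7]
tool_rot: [3.138, 0.326, 2.983]
ft_force: [-0.4, 0.2, 0.3]
gripper_width: -0.1
gripper_force: 0.0
```

```bash
python3 -c "
from h import *
print(readout.observe()['joints'],readout.observe()['ft_force']);legs(*here(),(KEY['g']+4*N,RT))
f=eyes.grab_frame('scene');cv2.imwrite('pics/k1.png',cv2.resize(f['color'][180:330,170:350],None,fx=4,fy=4))"
```

```text
[-0.27705934  0.35428126  2.36936207  0.4157983   0.10299078 -2.09695624] [-0.42781528  0.20105757  0.31493695]
turn [ 0.2 -1.9 -0.1] shift mm [ -3.3 -76.9  62. ]
```

View pics/k1.png

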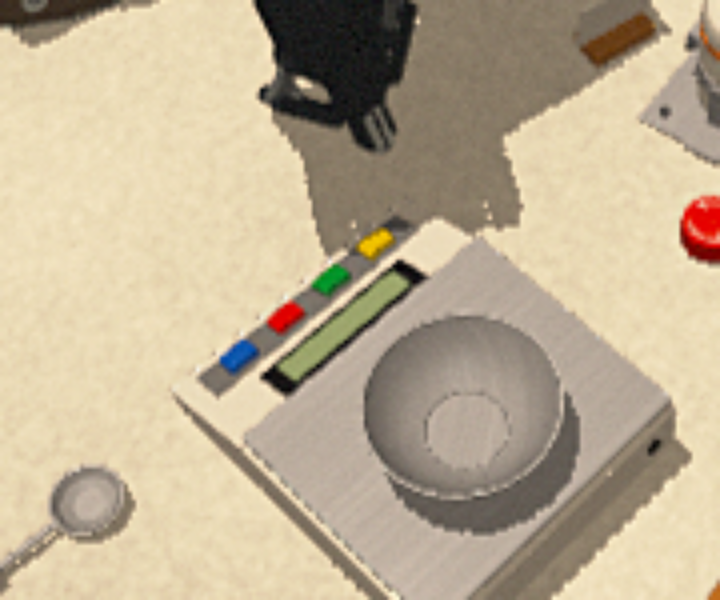

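>>> carry_out:
  commands:
    - [[0,0,0],[0,6.2,0],0]
    - [[0,0,0],[0,6.2,0],0]
    - [[0,0,0],[0,6.2,0],0]
    - [[0,0,0],[0,0,0],0]

```text
time_s: 4.6
tool_pos: [475.3, -82.2, 106.4]
tool_rot: [3.128, 0.052, 2.991]
ft_force: [1.1, -0.1, 1.1]
gripper_width: -0.2
gripper_force: 0.0
```

```bash
python3 -c "
from h import *
print(readout.observe()['joints'],readout.observe()['ft_force']);legs(*here(),(KEY['g']-6*XS+[0,0,15],R0))"
```

```text
[-0.24873358  0.41351422  2.1331835   0.03661296  0.54459107 -1.69975395] [ 1.13070874 -0.1397116   1.08098698]
turn [0.8 3.  0.3] shift mm [-15.9 -81.6  46.4]
```

>>> carry_out:
  commands:
    - [[-0.003,-0.0163,0.008],[0,1,0],0]
    - [[-0.0032,-0.0163,0.009],[0,1,0],0]
    - [[-0.0032,-0.0163,0.009],[0,0,0],0]
    - [[-0.0032,-0.0163,0.009],[0,0,0],0]
    - [[-0.0032,-0.0163,0.009],[0,0,0],0]
    - [[0,0,0],[0,0,0],0]
    - [[0,0,0],[0,0,0],0]

```text
time_s: 5.18
tool_pos: [476.6, -163.8, 59.7]
tool_rot: [3.125, 0.022, 2.989]
ft_force: [0.5, -0.0, 0.8]
gripper_width: 0.2
gripper_force: 0.0
```

```bash
python3 -c "
from h import *
print(readout.observe()['joints'],readout.observe()['ft_force']);legs(*here(),(KEY['g']-6*XS+[0,0,6],R0))"
```

```text
[-0.40673824  0.52991742  2.08727702  0.04335803  0.50806217 -1.86317872] [ 0.50797939 -0.03262381  0.76286141]
turn [0.9 1.2 0.2] shift mm [-2.  -1.2  8.7]
```

>>> carry_out:
  commands:
    - [[-0.002,-0.0015,0.003],[0,0,0],0]
    - [[0,0,0.003],[0,0,0],0]
    - [[0,0,0.002],[0,0,0],0]
    - [[0,0,0.001],[0,0,0],0]
    - [[0,0,0],[0,0,0],0]

```text
time_s: 5.6
tool_pos: [479.0, -165.1, 51.0]
tool_rot: [3.125, 0.021, 2.991]
ft_force: [-0.1, -0.4, 0.3]
gripper_width: 0.4
gripper_force: 0.0
```

>>> carry_out:
  commands:
    - [[0,0,0.001],[0,0,0],0]
    - [[0,0,0.001],[0,0,0],0]
    - [[0,0,0],[0,0,0],0]

```text
time_s: 5.85
tool_pos: [479.1, -165.5, 49.1]
tool_rot: [3.125, 0.021, 2.99]
ft_force: [-0.1, -0.1, 1.0]
gripper_width: -0.0
gripper_force: 0.3
```

>>> carry_out:
  commands:
    - [[0,0,0.001],[0,0,0],0]
    - [[0,0,0.001],[0,0,0],0]
    - [[0,0,0],[0,0,0],0]

```text
time_s: 6.1
tool_pos: [479.3, -165.6, 47.1]
tool_rot: [3.125, 0.021, 2.99]
ft_force: [0.1, 0.5, 2.4]
gripper_width: 0.2
gripper_force: 1.1
```

Contact is at about z 48.5. Continue pressing.

>>> carry_out:
  commands:
    - [[0,0,0.001],[0,0,0],0]
    - [[0,0,0.001],[0,0,0],0]
    - [[0,0,0],[0,0,0],0]

```text
time_s: 6.35
tool_pos: [479.4, -165.6, 45.1]
tool_rot: [3.125, 0.021, 2.99]
ft_force: [2.0, -0.6, 4.0]
gripper_width: 0.1
gripper_force: 1.8
```

>>> carry_out:
  commands:
    - [[0,0,0.001],[0,0,0],0]
    - [[0,0,0.0005],[0,0,0],0]
    - [[0,0,0],[0,0,0],0]

```text
time_s: 6.6
tool_pos: [479.6, -165.6, 44.2]
tool_rot: [3.125, 0.022, 2.99]
ft_force: [-1.8, -0.1, 17.6]
gripper_width: 0.1
gripper_force: 8.6
```

```bash
python3 -c "
from h import *
p,R=here();P=np.array([479.5,-166,0]);b=P+KEY['b']-KEY['g'];y=P+KEY['y']-KEY['g']
legs(p,R,((p[0],p[1],66),R0),((b[0],b[1],66),R0),((b[0],b[1],50),R0))"
```

```text
turn [0.9 1.2 0.3] shift mm [  0.    0.  -21.8]
turn [0. 0. 0.] shift mm [ -0.2 -84.4  -0. ]
turn [0. 0. 0.] shift mm [ 0. -0. 16.]
```

>>> carry_out:
  commands:
    - [[0,0,-0.01],[0,0,0],0]
    - [[0,0,-0.012],[0,0,0],0]
    - [[0,-0.02,0],[0.3,0.4,0],0]
    - [[0,-0.021,0],[0.3,0.4,0],0]
    - [[0,-0.021,0],[0.3,0.4,0],0]
    - [[0,-0.021,0],[0,0,0],0]
    - [[0,0,0],[0,0,0],0]
    - [[0,0,0],[0,0,0],0]
    - [[0,0,0],[0,0,0],0]

```text
time_s: 7.35
tool_pos: [465.7, -247.2, 64.8]
tool_rot: [3.14, -0.001, 2.99]
ft_force: [0.1, 0.3, 0.0]
gripper_width: -0.1
gripper_force: 0.0
```

```bash
python3 -c "
from h import *
p,R=here();P=np.array([479.5,-166,0]);b=P+KEY['b']-KEY['g'];print(readout.observe()['joints'])
legs(p,R,((b[0],b[1],50),R0))"
```

```text
[-5.46236080e-01  5.48607317e-01  2.01524229e+00  1.75909552e-03
  5.79340855e-01 -1.96698454e+00]
turn [ 0.1 -0.1  0.3] shift mm [-1.3 -1.6 14.8]
```

>>> carry_out:
  commands:
    - [[-0.001,-0.0016,0.004],[0,0,0],0]
    - [[0,0,0.005],[0,0,0],0]
    - [[0,0,0.005],[0,0,0],0]
    - [[0,0,0.002],[0,0,0],0]
    - [[0,0,0.002],[0,0,0],0]
    - [[0,0,0.001],[0,0,0],0]
    - [[0,0,0],[0,0,0],0]

```text
time_s: 7.93
tool_pos: [467.0, -249.3, 45.8]
tool_rot: [3.14, -0.0, 2.991]
ft_force: [0.1, 2.5, 3.0]
gripper_width: -0.0
gripper_force: 1.7
```

>>> carry_out:
  commands:
    - [[0,0,0.001],[0,0,0],0]
    - [[0,0,0.0003],[0,0,0],0]
    - [[0,0,0],[0,0,0],0]

```text
time_s: 8.18
tool_pos: [467.1, -249.5, 44.9]
tool_rot: [3.141, 0.0, 2.99]
ft_force: [-0.3, 2.7, 7.4]
gripper_width: 0.4
gripper_force: 3.6
```

>>> carry_out:
  commands:
    - [[0,0,-0.01],[0,0,0],0]
    - [[0,0,-0.011],[0,0,0],0]
    - [[0,0.025,0],[0,0,0],0]
    - [[0,0.025,0],[0,0,0],0]
    - [[0,0.025,0],[0,0,0],0]
    - [[0,0.025,0],[0,0,0],0]
    - [[0,0.025,0],[0,0,0],0]
    - [[0,0,0],[0,0,0],0]
    - [[0,0,0],[0,0,0],0]
    - [[0,0,0],[0,0,0],0]

```text
time_s: 9.02
tool_pos: [486.2, -126.2, 66.5]
tool_rot: [3.141, 0.001, 2.991]
ft_force: [0.1, 0.2, 0.2]
gripper_width: 0.4
gripper_force: 0.0
```

```bash
python3 -c "
from h import *
p,R=here();P=np.array([479.5,-166,0]);b=P+KEY['y']-KEY['g'];print(readout.observe()['joints'])
legs(p,R,((b[0],b[1],46),R0))"
```

```text
[-3.15034709e-01  5.21942131e-01  2.07273162e+00  1.66986182e-03
  5.46260155e-01 -1.73685348e+00]
turn [0.  0.  0.3] shift mm [ 0.4  1.4 20.5]
```

>>> carry_out:
  commands:
    - [[0,0.0014,0.005],[0,0,0],0]
    - [[0,0,0.005],[0,0,0],0]
    - [[0,0,0.005],[0,0,0],0]
    - [[0,0,0.002],[0,0,0],0]
    - [[0,0,0.002],[0,0,0],0]
    - [[0,0,0.0015],[0,0,0],0]
    - [[0,0,0],[0,0,0],0]

```text
time_s: 9.6
tool_pos: [486.3, -124.8, 45.1]
tool_rot: [3.141, 0.0, 2.99]
ft_force: [0.1, -1.9, 4.8]
gripper_width: -0.3
gripper_force: 1.9
```

>>> carry_out:
  commands:
    - [[0,0,0.001],[0,0,0],0]
    - [[0,0,0.0005],[0,0,0],0]
    - [[0,0,0],[0,0,0],0]

```text
time_s: 9.85
tool_pos: [486.5, -124.9, 44.4]
tool_rot: [3.141, 0.001, 2.99]
ft_force: [-3.2, -1.6, 21.8]
gripper_width: -0.4
gripper_force: 10.2
```

```bash
python3 -c "
from h import *
p,R=here()
legs(p,R,((p[0],p[1],215),R0),((624.9,171,215),R0))"
```

```text
turn [0.  0.1 0.3] shift mm [   0.     0.  -170.6]
turn [0. 0. 0.] shift mm [-90.8 313.8   0. ]
```

>>> carry_out:
  commands:
    - [[0,0,-0.02],[0,0,0],0]
    - [[0,0,-0.03],[0,0,0],0]
    - [[0,0,-0.03],[0,0,0],0]
    - [[0,0,-0.03],[0,0,0],0]
    - [[0,0,-0.03],[0,0,0],0]
    - [[0,0,-0.03],[0,0,0],0]

```text
time_s: 10.35
tool_pos: [485.5, -124.6, 215.2]
tool_rot: [3.14, -0.001, 2.99]
ft_force: [1.4, -0.3, 0.7]
gripper_width: 0.1
gripper_force: 0.0
```

>>> carry_out:
  commands:
    - [[-0.0091,0.0314,0],[0,0,0],0]
    - [[-0.0091,0.0314,0],[0,0,0],0]
    - [[-0.0091,0.0314,0],[0,0,0],0.5]
    - [[-0.0091,0.0314,0],[0,0,0],1]
    - [[-0.0091,0.0314,0],[0,0,0],1]
    - [[-0.0091,0.0314,0],[0,0,0],1]
    - [[-0.0091,0.0314,0],[0,0,0],1]
    - [[-0.0091,0.0314,0],[0,0,0],1]
    - [[-0.0091,0.0314,0],[0,0,0],1]
    - [[-0.0091,0.0314,0],[0,0,0],1]
    - [[0,0,0],[0,0,0],1]
    - [[0,0,0],[0,0,0],1]
    - [[0,0,0],[0,0,0],1]

```text
time_s: 11.43
tool_pos: [622.6, 171.8, 213.5]
tool_rot: [3.141, -0.001, 2.991]
ft_force: [0.1, 0.8, -0.7]
gripper_width: 85.2
gripper_force: 0.0
```

```bash
python3 -c "
from h import *
p,R=here();print(readout.observe()['joints'])
legs(p,R,((624.9,171,126),R0))
f=eyes.grab_frame('scene');cv2.imwrite('pics/c1.png',cv2.resize(f['color'][100:240,280:440],None,fx=4,fy=4))"
```

```text
[ 2.21894891e-01  4.91896088e-01  1.62398402e+00  9.63262162e-04
  1.02685105e+00 -1.19894842e+00]
turn [ 0.  -0.1  0.3] shift mm [-2.4 -0.5 87.5]
```

View pics/c1.png

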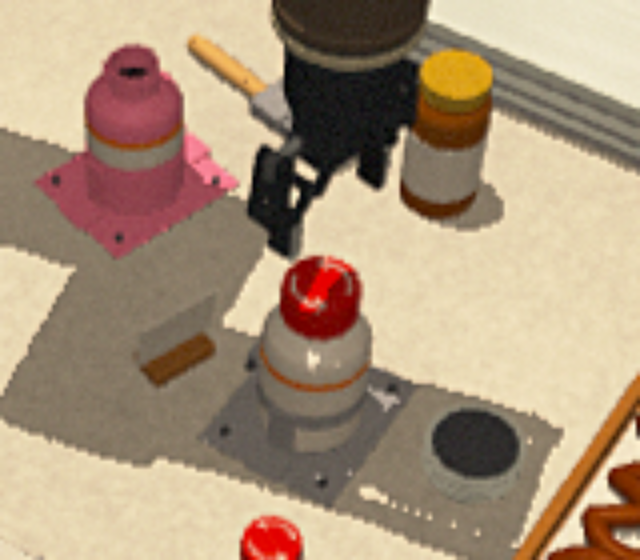

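The open gripper hangs above the capped white jar (crop pixel 320,295), with a finger on either side.

>>> carry_out:
  commands:
    - [[-0.0024,0,0.01],[0,0,0],1]
    - [[0,0,0.02],[0,0,0],1]
    - [[0,0,0.02],[0,0,0],1]
    - [[0,0,0.015],[0,0,0],1]
    - [[0,0,0.01],[0,0,0],1]
    - [[0,0,0.008],[0,0,0],1]
    - [[0,0,0.004],[0,0,0],1]
    - [[0,0,0],[0,0,0],1]
    - [[0,0,0],[0,0,0],1]

```text
time_s: 12.23
tool_pos: [625.9, 171.6, 127.5]
tool_rot: [3.14, 0.0, 2.99]
ft_force: [0.6, -0.8, 0.5]
gripper_width: 85.7
gripper_force: 0.0
```

>>> carry_out:
  commands:
    - [[0,0,0],[0,0,0],0]
    - [[0,0,0],[0,0,0],0]
    - [[0,0,0],[0,0,0],0]
    - [[0,0,0],[0,0,0],0]
    - [[0,0,0],[0,0,0],0]
    - [[0,0,0],[0,0,0],0]
    - [[0,0,0],[0,0,0],0]
    - [[0,0,0],[0,0,0],0]

```text
time_s: 12.9
tool_pos: [626.0, 171.8, 127.3]
tool_rot: [3.14, 0.001, 2.991]
ft_force: [1.3, 0.4, 5.5]
gripper_width: 56.5
gripper_force: 65.4
```

>>> carry_out:
  commands:
    - [[0,0,0.001],[0,0,0],0]
    - [[0,0,0.001],[0,0,0],0]
    - [[0,0,0.001],[0,0,0],0]
    - [[0,0,0.001],[0,0,0],0]
    - [[0,0,0],[0,0,0],0]

```text
time_s: 13.32
tool_pos: [625.9, 171.8, 123.4]
tool_rot: [3.14, 0.001, 2.991]
ft_force: [-0.0, -1.0, 11.0]
gripper_width: 56.8
gripper_force: 66.1
```

>>> carry_out:
  commands:
    - [[0,0,0.001],[0,0,0],0]
    - [[0,0,0.001],[0,0,0],0]
    - [[0,0,0],[0,0,0],0]
    - [[0,0,0],[0,0,0],0]

```text
time_s: 13.65
tool_pos: [626.0, 171.8, 121.8]
tool_rot: [3.14, 0.001, 2.99]
ft_force: [-1.5, 0.0, 13.2]
gripper_width: 56.6
gripper_force: 66.4
```

>>> carry_out:
  commands:
    - [[0,0,0],[0,0,-2],0]
    - [[0,0,0],[0,0,-4],0]
    - [[0,0,0],[0,0,-4],0]
    - [[0,0,0],[0,0,-4],0]
    - [[0,0,0],[0,0,-4],0]
    - [[0,0,0],[0,0,0],0]

```text
time_s: 14.15
tool_pos: [626.2, 172.2, 121.9]
tool_rot: [3.14, 0.002, -2.974]
ft_force: [-0.8, 2.5, 14.5]
gripper_width: 56.6
gripper_force: 66.5
```

>>> carry_out:
  commands:
    - [[0,0,0],[0,0,-4],0]
    - [[0,0,0],[0,0,-4],0]
    - [[0,0,0],[0,0,-4],0]
    - [[0,0,0],[0,0,-4],0]
    - [[0,0,0],[0,0,-4],0]
    - [[0,0,0],[0,0,-4],0]
    - [[0,0,0],[0,0,-4],0]
    - [[0,0,0],[0,0,-4],0]
    - [[0,0,0],[0,0,-4],0]
    - [[0,0,0],[0,0,-4],0]
    - [[0,0,0],[0,0,-3],0]
    - [[0,0,0],[0,0,0],0]
    - [[0,0,0],[0,0,0],0]

```text
time_s: 15.23
tool_pos: [625.6, 174.5, 122.0]
tool_rot: [3.14, 0.004, -2.228]
ft_force: [-4.4, 21.2, 14.4]
gripper_width: 56.9
gripper_force: 66.6
```

```bash
python3 -c "
from h import *
s=readout.observe();print(s['joints'],s['moment'])"
```

```text
[ 0.22299577  0.5959608   1.69509558  0.00535222  0.8486806  -2.26503642] [3.4209255  0.8883332  0.02609103]
```

>>> carry_out:
  commands:
    - [[0.0016,-0.0012,0],[0,0,0],0]
    - [[0,0,0],[0,0,0],0]

```text
time_s: 15.4
tool_pos: [625.5, 174.2, 121.9]
tool_rot: [3.138, 0.006, -2.229]
ft_force: [-5.7, 38.0, 11.8]
gripper_width: 56.9
gripper_force: 66.6
```

>>> carry_out:
  commands:
    - [[0,0,-0.003],[0,0,0],0]
    - [[0,0,-0.003],[0,0,0],0]
    - [[0,0,-0.002],[0,0,0],0]
    - [[0,0,0],[0,0,0],0]

```text
time_s: 15.73
tool_pos: [624.9, 173.9, 128.5]
tool_rot: [3.137, 0.004, -2.228]
ft_force: [-3.0, 35.8, -4.7]
gripper_width: 56.7
gripper_force: 69.5
```

>>> carry_out:
  commands:
    - [[-0.0017,0.0013,0],[0,0,0],0]
    - [[-0.0017,0.0013,0],[0,0,0],0]
    - [[0,0,0],[0,0,0],0]
    - [[0,0,0],[0,0,0],0]

```text
time_s: 16.07
tool_pos: [625.1, 174.4, 128.6]
tool_rot: [3.14, 0.001, -2.228]
ft_force: [-0.8, 7.3, -2.6]
gripper_width: 56.8
gripper_force: 69.7
```

>>> carry_out:
  commands:
    - [[0,0,-0.002],[0,0,0],0]
    - [[0,0,-0.002],[0,0,0],0]
    - [[0,0,-0.002],[0,0,0],0]
    - [[0,0,0],[0,0,0],0]

```text
time_s: 16.4
tool_pos: [625.0, 174.3, 134.8]
tool_rot: [3.14, 0.001, -2.228]
ft_force: [-1.3, 6.6, -0.9]
gripper_width: 56.4
gripper_force: 69.7
```

>>> carry_out:
  commands:
    - [[0,0,-0.005],[0,0,0],0]
    - [[0,0,-0.01],[0,0,0],0]
    - [[0,0,-0.012],[0,0,0],0]
    - [[0,0,-0.012],[0,0,0],0]
    - [[0,0,-0.012],[0,0,0],0]
    - [[0,0,-0.012],[0,0,0],0]
    - [[0,0,-0.012],[0,0,0],0]
    - [[0,0,-0.012],[0,0,0],0]
    - [[0,0,-0.007],[0,0,0],0]
    - [[0,0,-0.003],[0,0,0],0]
    - [[0,0,0],[0,0,0],0]
    - [[0,0,0],[0,0,0],0]
    - [[0,0,0],[0,0,0],0]
    - [[0,0,0],[0,0,0],0]
    - [[0,0,0],[0,0,0],0]

```text
time_s: 17.65
tool_pos: [625.3, 173.9, 231.4]
tool_rot: [3.14, 0.0, -2.228]
ft_force: [0.3, 0.4, -0.1]
gripper_width: 56.5
gripper_force: 69.9
```

```bash
python3 -c "
from h import *
f=eyes.grab_frame('scene');cv2.imwrite('pics/c2.png',cv2.resize(f['color'][80:280,210:450],None,fx=3,fy=3))
for x in eyes.regions_of('scene','cap')[:2]:
  w=world(f,*np.nonzero(x['region']));print(x['confidence'],x['point'],np.percentile(w,[5,50,95],axis=0).round())"
```

```text
0.8 [149.2, 354.8] [[602. 142. 234.]
 [621. 151. 258.]
 [640. 182. 261.]]
0.46 [234.9, 349.2] [[656.  20.   8.]
 [677.  36.  23.]
 [694.  56.  26.]]
```

View pics/c2.png

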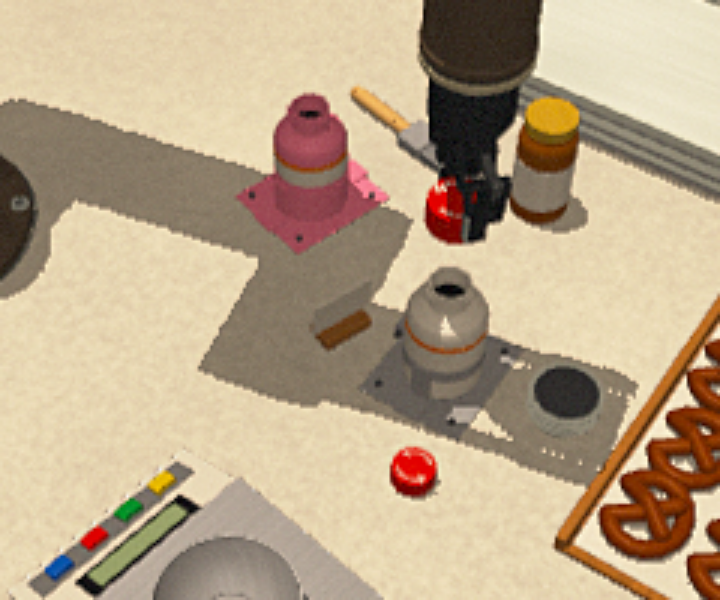

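The crop shows the cap held level in the gripper (crop pixel 455,210). It is about 90 mm above the open jar mouth (450,285), the keys are up and nothing else has moved.

```bash
python3 -c "
from h import *
print(order.sign_off())"
```

```text
the job is handed in; nothing more can be done
None
```

The job is handed in: I pressed green, blue and yellow in that order, and the lye cap is off, held level about 90 mm above the open jar; sign-off returned no verdict.

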